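# Put the lathe's work holders back on their own pads

### The arm

A 6-joint arm with a two-finger parallel gripper is mounted at the origin on the work surface. World frame = base frame: x ahead of the robot, y to its left, z up, the work surface at z = 0. Lengths are in m, angles in rad, forces in N, time in s.
With the tool pointing down it reaches from about 0.35 to 0.975 m from the base axis. Payload 4.9 kg.
Tool frame: the origin (TCP) lies at the very end of the fingers, on their centre line; the grasp point (between the pads) lies 19 mm behind it; z points along the fingers, y is the line along which they close (so a half turn about z gives the same grasp; the last joint's range is limited). The gripper opens to 85 mm and grips with 20 to 120 N. Pads are 22 mm wide; open, the fingers measure 114 mm over their backs; the gripper's body (76 mm by 85 mm) begins 54 mm behind the grasp point. The pads swing forward as they close: fully open they stand 13 mm farther back than shut.
Start: joints at [-1.385, 0.053, 1.613, -0, 1.476, -0.119], TCP at [0.188, -0.596, 0.231] pointing down, gripper open.
Joint ranges: [-3.01, 3.01], [-1.01, 2.22], [0.06, 2.58], [-1.02, 4.17], [0.09, 2.62], [-3.14, 3.14]. Speed limits (rad/s): [2.57, 2.57, 3.14, 3.14, 3.14, 3.14].

### API

Orientations are given as a rotation vector (axis times angle).
In Python, from station import get_obs, optics, ctrl gives the robot as it stands.
- The arm moves only by the shell command python3 -m pendant 'ROWS' [FORCE]. ROWS is JSON, a list of rows, each a list of 3 entries, a list of its own where there are three numbers: the shift along the tool's x, y, z in mm, then the turn, a rotation vector about the tool's x, y, z in rad, then the opening, from 0 (shut) to 1 (fully open). A call has 1 to 12 rows; each row shifts and turns the commanded pose from where the row before left it, along the tool's axes as they then stand; what a row does not reach is not made up. A row lasts 1/12 s, in which the tool goes at most 41.7 mm and 7.16 degrees, less where a joint would pass 70% of its speed; a pose out of reach is approached as far as the arm can. A call is refused whole if a number of a shift passes 41.7 or a number of a turn 0.125, either way. A call with a gripper value outside its range is refused whole. The fingers move at their own pace and stop on an object; FORCE is the grip in N (left out, the last holds). Time passes only in rows, so rows that do not move let the fingers close. It gives the time, the measured TCP pose, the force, the opening and the grip force at its end, in the units of the state.
- get_obs(): the state, without advancing time (a new reading comes with each control period).
- optics.get_image(name): name is "side" or "top" or "wrist"; returns the picture (384x512x3 uint8, red, green, blue); there is no depth.
- optics.camera_model(name): a dict with "fx", "fy", "cx", "cy" (pixels), "cam_to_world" (4x4, takes a point from camera to world coordinates). Camera axes: x right, y up, looking along -z (the intrinsics and any distortion apply to the point x, -y, -z); pixel columns grow to the right and rows downward; lengths in m; the calibration is good to about 2 mm. A picture is of the moment at which its call begins: read the wrist's pose just before it. camera_model takes no time and is no camera call; for the wrist camera it gives the pose at the moment of the call.
- ctrl.finish_job(): hands the job in; it is judged then, once.
The state is a dict: "t": time; "q": joint angles; "dq": joint speeds; "effort": joint torques, N m; "tool_pos": TCP position; "tool_rot": TCP orientation; "contact_force": force on the tool from outside, world axes, zero at the start; "wrist_torque": the same for the moment, N m; "opening": finger opening in m; "grip_force": force on a finger pad.
Only numpy, scipy, OpenCV 4.12 (cv2) and the standard library are available. Lean on these libraries where they do the work, as an engineer would, in place of code of your own. Each camera call takes 0.05 s, during which the arm holds its last target. There are 200 camera calls.

### The job

Somebody has put the lathe's three work holders back on each other's pads: swap them round so that each stands upright in the middle of the pad of its own outline, the round three-jaw chuck on the round pad, the square collet block on the square pad and the hexagonal one on the hexagonal pad. The empty white board is the free spot to use on the way; never put a holder on the bare bench, never tip one over, and set them down gently rather than dropping them. Leave the tub, the chuck key and the screwdriver where they are.

Things in the scene. Friction and masses are not known exactly. Their poses are not given: they have to be found in the camera images.
- chuck: Round three-jaw lathe chuck of bright steel, standing: cylinder 56 mm in diameter, 42 mm tall, with three darker jaws rising 14 mm more on its top face (56 mm in all) and staying inside the diameter. Origin: centre of its underside, z up. 0.48 to 0.75 kg.
- square_block: Square collet block of bright steel, standing: 44 x 44 mm, 62 mm tall, dark round collet in the top face. Origin: centre of its underside, z up. x and y are normal to its side faces. 0.48 to 0.75 kg.
- hex_block: Hexagonal collet block of bright steel, standing: 46 mm across flats (53 mm across corners), 62 mm tall, dark round collet in the top face. Origin: centre of its underside, z up. Its flats face +-x and every 60 degrees from there. 0.48 to 0.75 kg.
- round_pad: Round dark wood pad, 100 mm in diameter, rubber top 86 mm in diameter. Fixed to the bench; wood base 15 mm plus rubber top 3 mm, flat, no rim; top surface 18 mm above the origin. Origin: centre of its underside, on the bench. It stands anywhere among the pads and starts with a wrong holder on it.
- square_pad: Square dark wood pad, 90 x 90 mm, rubber top 78 x 78 mm; sides along x and y. Fixed to the bench; wood base 15 mm plus rubber top 3 mm, flat, no rim; top surface 18 mm above the origin. Origin: centre of its underside, on the bench. It stands anywhere among the pads and starts with a wrong holder on it.
- hex_pad: Hexagonal dark wood pad, 96 mm across flats, rubber top 83 mm across flats; flats face +-x and every 60 degrees. Fixed to the bench; wood base 15 mm plus rubber top 3 mm, flat, no rim; top surface 18 mm above the origin. Origin: centre of its underside, on the bench. It stands anywhere among the pads and starts with a wrong holder on it.
- spare_board: Plain white laminate board, 125 mm (its x) by 80 mm (its y), flat top 18 mm above the origin, fixed to the bench, empty at the start: the free spot. Origin: centre of its underside, on the bench.
- tub: Bystander: yellow lidded tub, 90 mm in diameter, 105 mm tall, loose, near the far edge. Origin: centre of its underside.
- chuck_key: Bystander: small loose steel T-handled chuck key lying on the bench, 14 mm thick: shank 70 mm along +x from the origin, cross bar 80 mm along y through the origin.
- screwdriver: Bystander: loose screwdriver with orange handle, 190 mm long, lying on the bench along its x at the right, near the robot.
Mind the look-alikes: they are no part of the job. Leave any yellow look-alike of the hex_pad alone. Leave any orange look-alike of the hex_block alone.

How it is judged:
By the outcome, as a careful person would: the job done as asked, in the order asked, and still so for the second after the job is handed in, with the robot touching nothing.
It also fails if it takes over 112 s, if anything falls off the work surface, if the arm or the gripper's body presses on something with over 40 N, if the wrist force passes 120 N, or if a joint passes its speed limit or range.

## Working session

There is one attempt and no reset: what is moved stays moved. The work goes in short steps, Python scripts to look and compute and a shell command to move; the robot and the scene stay as the last step left them, time stands still between calls to the robot, and variables do not carry over. Pictures are saved under pics/ and viewed, at most 14 in all, crops included, and the job is handed in when it is done.

```bash
ls; mkdir -p pics; cat > h.py <<'E'
import numpy as np, cv2
from station import get_obs, optics, ctrl
def snap(n,f):
    m=optics.camera_model(n); im=optics.get_image(n); cv2.imwrite(f'pics/{f}.png',im[:,:,::-1]); np.save(f'pics/{f}.npy',im)
    return im,m
def ray(m,u,v):
    T=np.array(m['cam_to_world']); d=np.array([(u-m['cx'])/m['fx'],-(v-m['cy'])/m['fy'],-1.])
    return T[:3,3],T[:3,:3]@d
def onz(m,u,v,z):
    o,d=ray(m,u,v); return o+d*(z-o[2])/d[2]
def proj(m,p):
    T=np.array(m['cam_to_world']); c=T[:3,:3].T@(np.array(p)-T[:3,3]); return m['cx']+m['fx']*c[0]/-c[2], m['cy']-m['fy']*c[1]/-c[2]
def cross(m1,p1,m2,p2):
    o1,d1=ray(m1,*p1);o2,d2=ray(m2,*p2); A=np.stack([d1,-d2],1); s=np.linalg.lstsq(A,o2-o1,rcond=None)[0]
    a=o1+s[0]*d1;b=o2+s[1]*d2; return (a+b)/2,np.linalg.norm(a-b)
E
python3 - <<'E'
from h import *
import json
ims=[]
for n in('top','side','wrist'):
    im,m=snap(n,n+'0'); print(n,{k:(np.round(v,3).tolist()) for k,v in m.items() if k!='name'})
print(get_obs())
E
```

```text
pics
top {'fx': 373.11, 'fy': 373.11, 'cx': 250.481, 'cy': 195.545, 'cam_to_world': [[0.001, 0.992, -0.129, 0.42], [-1.0, 0.003, 0.018, 0.004], [0.018, 0.129, 0.991, 1.09], [0.0, 0.0, 0.0, 1.0]]}
side {'fx': 363.749, 'fy': 363.749, 'cx': 252.336, 'cy': 186.145, 'cam_to_world': [[0.994, 0.066, -0.093, 0.484], [-0.112, 0.685, -0.72, -0.574], [0.016, 0.726, 0.688, 0.608], [0.0, 0.0, 0.0, 1.0]]}
wrist {'fx': 319.089, 'fy': 319.089, 'cx': 255.793, 'cy': 192.297, 'cam_to_world': [[0.3, 0.91, 0.287, 0.261], [-0.954, 0.287, 0.088, -0.574], [-0.002, -0.3, 0.954, 0.373], [0.0, 0.0, 0.0, 1.0]]}
{'t': 0.15, 'q': array([-1.38499327e+00,  5.32007783e-02,  1.61393434e+00,  2.44601102e-05,
        1.47600332e+00, -1.19022327e-01]), 'dq': array([ 5.65713815e-04, -1.39348953e-03, -2.09857609e-03, -8.71238299e-04,
       -2.23857270e-04,  8.58113552e-05]), 'effort': array([-5.63036892e-06, -3.94240093e+01, -3.70722735e+01, -1.01527753e-04,
        4.67496109e-03,  4.34721187e-06]), 'tool_pos': array([ 0.18748585, -0.59572677,  0.23037463]), 'tool_rot': array([-3.10364696e+00, -4.76728649e-01,  4.28139847e-05]), 'contact_force': array([ 0.51391775, -0.24873679, -0.34601019]), 'wrist_torque': array([-0.06360207,  0.02516789,  0.01092212]), 'grip_force': 0.0, 'opening': 0.08544088399908983}
```

```bash
python3 -c "
import cv2
for n in('top0','side0'):
    i=cv2.imread(f'pics/{n}.png'); cv2.imwrite(f'pics/{n}b.png',cv2.resize(i,(800,600),interpolation=cv2.INTER_CUBIC))"
```

```text
(no output)
```

View pics/top0b.png

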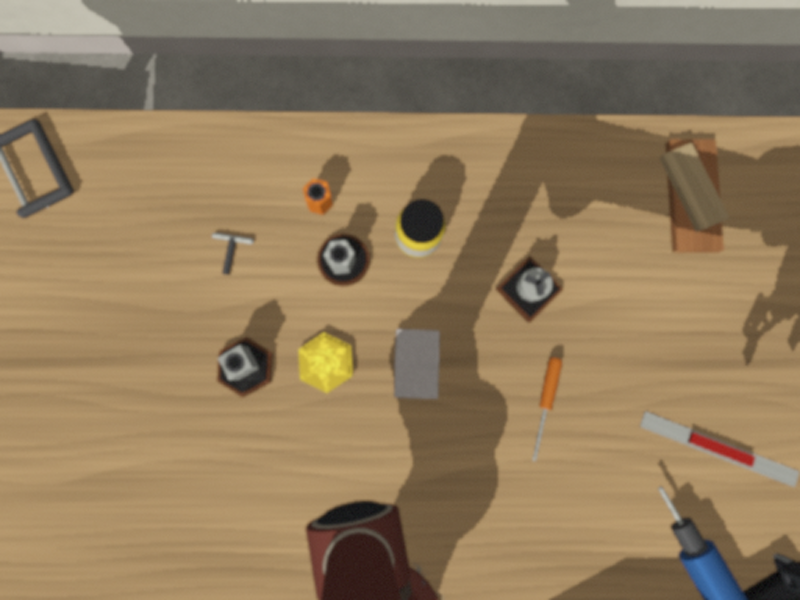

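View pics/side0b.png

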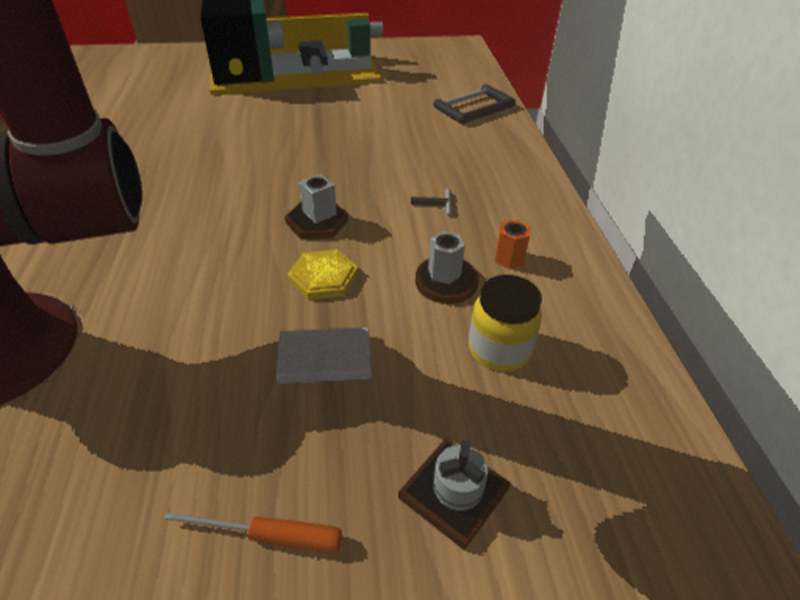

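Top view (800x600 pixels): chuck (535,284) on the square pad (530,288), hex block (340,257) on the round pad (343,258), square block (238,362) on the hex pad (244,366), and the spare board at (417,364), in shadow.

Look-alikes:
- **Hex block:** steel (340,257) or orange (318,194). The steel one fits, because the orange one is the decoy.
- **Hex pad:** dark wood (244,366) or yellow (326,362). The dark one fits, because the yellow one is the decoy.

Next I'll make one confirmation crop and take coarse measurements.

```bash
cat > seg.py <<'E'
from h import *
t=np.load('pics/top0.npy');s=np.load('pics/side0.npy')
def big(im,x0,y0,x1,y1,k): return cv2.resize(im[y0:y1,x0:x1],None,fx=k,fy=k,interpolation=cv2.INTER_NEAREST)
a=big(t,130,105,290,265,5) if 0 else big(t,130,105,370,265,3.3)
cv2.imwrite('pics/crop1.png',a[:,:,::-1])
E
python3 seg.py
python3 - <<'E'
from h import *
mt=optics.camera_model('top');ms=optics.camera_model('side')
k=.64
P={'chuck_top':((535,284),(460,458),.06),'sq_top':((235,362),(317,182),.08),'hex_top':((339,254),(447,240),.08)}
for n,(a,b,z) in P.items():
    a=np.array(a)*k;b=np.array(b)*k
    print(n,cross(mt,a,ms,b),onz(mt,*a,z))
for n,a,b in (('sqpad',(530,288),(455,492)),('hexpad',(244,366),(317,219)),('round',(343,258),(448,279)),('board',(417,364),(324,352))):
    print(n,cross(mt,np.array(a)*k,ms,np.array(b)*k),onz(mt,a[0]*k,a[1]*k,.018))
E
```

```text
chuck_top (array([ 0.59484019, -0.27070791,  0.06866447]), np.float64(0.003401312286714822)) [ 0.59458399 -0.27287397  0.06      ]
sq_top (array([0.45419549, 0.25402096, 0.08147409]), np.float64(0.001951372521845364)) [0.45326969 0.25431092 0.08      ]
hex_top (array([0.64395423, 0.07815791, 0.0823367 ]), np.float64(0.002093821931181113)) [0.64340115 0.07838926 0.08      ]
sqpad (array([ 0.59565221, -0.27726694,  0.00744349]), np.float64(0.0002598993296078999)) [ 0.59407203 -0.27453415  0.018     ]
hexpad (array([0.44883468, 0.25648618, 0.00357093]), np.float64(0.0007836039812894161)) [0.44806931 0.25310074 0.018     ]
round (array([0.65239927, 0.07623409, 0.0051321 ]), np.float64(0.00028818830435054285)) [0.64950033 0.07538417 0.018     ]
board (array([ 0.45359942, -0.06255579,  0.0132199 ]), np.float64(0.002464233289039021)) [ 0.45222856 -0.06236222  0.018     ]
```

View pics/crop1.png

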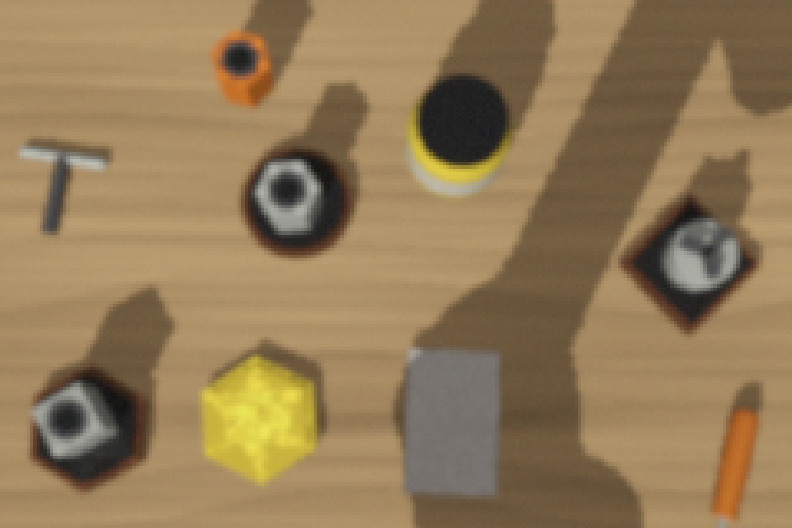

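The crop confirms it: the orange hex is a separate loose decoy, and the yellow hexagon is the decoy pad. Moving the wrist camera over the chuck.

```bash
python3 -m pendant '[[[20,-8,0],[0,0,0],1],[[38,-15,0],[0,0,0],1],[[38,-15,0],[0,0,0],1],[[38,-15,0],[0,0,0],1],[[38,-15,0],[0,0,0],1],[[38,-15,0],[0,0,0],1],[[38,-15,0],[0,0,0],1],[[38,-15,0],[0,0,0],1],[[38,-15,0],[0,0,0],1],[[38,-15,0],[0,0,0],1],[[38,-15,0],[0,0,0],1],[[0,0,0],[0,0,0],1]]'
python3 -m pendant '[[[38,-15,0],[0,0,0],1],[[38,-15,0],[0,0,0],1],[[10,0,0],[0,0,0],1],[[0,0,0],[0,0,0],1],[[0,0,0],[0,0,0],1]]'
python3 - <<'E'
from h import *
im,m=snap('wrist','w1'); print(get_obs()['tool_pos'],proj(m,[.595,-.272,.06]),proj(m,[.594,-.275,.018]))
cv2.imwrite('pics/w1b.png',cv2.resize(im,(800,600))[:,:,::-1])
E
```

```text
t: 1.15
tool_pos: [0.5258, -0.3205, 0.2308]
tool_rot: [-3.101, -0.487, -0.003]
contact_force: [0.2, -0.8, -0.0]
opening: 0.0854
grip_force: 0.0
t: 1.57
tool_pos: [0.5945, -0.271, 0.2307]
tool_rot: [-3.105, -0.478, 0.002]
contact_force: [-0.7, -0.3, 0.7]
opening: 0.0854
grip_force: 0.0
[ 0.59396179 -0.2715821   0.23081044] (np.float64(256.0303408048072), np.float64(171.38896207788898)) (np.float64(258.2729974673414), np.float64(164.12580909099086))
```

View pics/w1b.png

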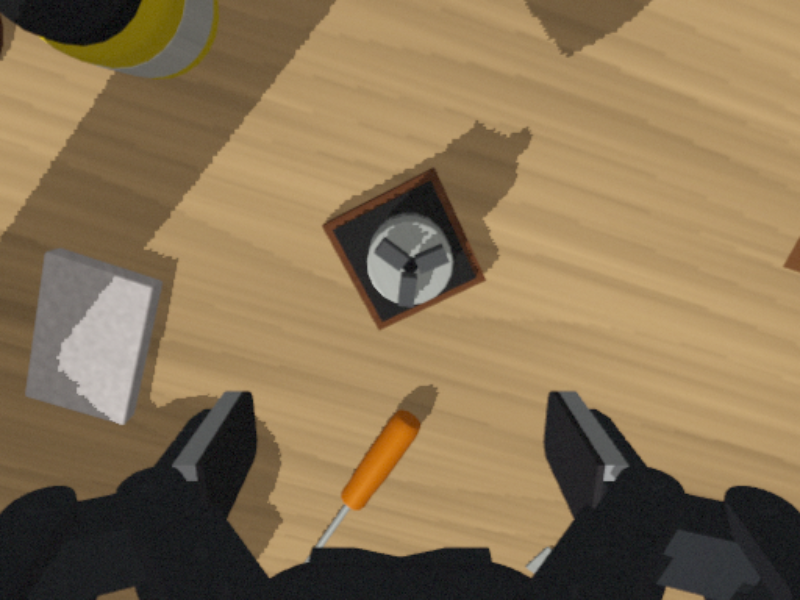

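The wrist view shows the chuck on the square pad at (410,260) in the 800-wide picture, with clear edges. I'll take a second view from 80 mm back and measure by segmentation.

```bash
python3 - <<'E'
from h import *
import pickle; pickle.dump(optics.camera_model('wrist'),open('pics/w1.pkl','wb'))
E
python3 -m pendant '[[[-30,0,0],[0,0,0],1],[[-30,0,0],[0,0,0],1],[[-20,0,0],[0,0,0],1],[[0,0,0],[0,0,0],1],[[0,0,0],[0,0,0],1]]'
cat >> h.py <<'E'
import pickle
def view(f):
    m=optics.camera_model('wrist'); pickle.dump(m,open(f'pics/{f}.pkl','wb')); im,_=snap('wrist',f); return im,m
def masks(im):
    f=cv2.GaussianBlur(im,(3,3),0).astype(float); r=f[...,0]/(f[...,2]+1); V=f.max(2)
    thing=((r<1.35)|(r>2.3)|(V<40)).astype(np.uint8); steel=((r<1.3)&(r>.75)&(V>95)).astype(np.uint8); rub=((r<1.5)&(V<75)).astype(np.uint8)
    return thing,steel,rub
def blob(mask,uv,minA=150):
    cs,_=cv2.findContours(mask,cv2.RETR_EXTERNAL,cv2.CHAIN_APPROX_NONE)
    cs=[c for c in cs if cv2.contourArea(c)>minA]
    return min(cs,key=lambda c:-cv2.pointPolygonTest(c,tuple(map(float,uv)),True))
def plane(m,c,z):
    return np.array([onz(m,u,v,z)[:2] for u,v in c.reshape(-1,2)],np.float32)*1000
E
cat > meas.py <<'E'
import sys
from h import *
f,x,y=sys.argv[1],float(sys.argv[2]),float(sys.argv[3]); new=len(sys.argv)>4
if new: im,m=view(f)
else: im=np.load(f'pics/{f}.npy'); m=pickle.load(open(f'pics/{f}.pkl','rb'))
th,st,ru=masks(im)
c=blob(th,proj(m,[x,y,.018])); P=plane(m,c,.018)
print(f,'pad px minrect',cv2.minAreaRect(c),'mm rect',cv2.minAreaRect(P),'circ',cv2.minEnclosingCircle(P))
c=blob(st,proj(m,[x,y,.07]));
for z in(.06,.08):
    P=plane(m,c,z); print(z,'steel circ',cv2.minEnclosingCircle(P),'rect',cv2.minAreaRect(P))
o=(np.concatenate([th*255,st*255],1)); cv2.imwrite(f'pics/{f}m.png',cv2.resize(o,(800,300)))
E
python3 meas.py w2 .595 -.275 n; python3 meas.py w1 .595 -.275
```

```text
t: 2.03
tool_pos: [0.5168, -0.2963, 0.2315]
tool_rot: [3.106, 0.472, 0.0]
contact_force: [0.1, -0.1, -0.1]
opening: 0.0854
grip_force: 0.0
w2 pad px minrect ((258.5000305175781, 84.0), (87.20664978027344, 85.86500549316406), 63.43495178222656) mm rect ((596.5491333007812, -274.94921875), (87.76605987548828, 87.57075500488281), 44.166282653808594) circ ((596.4260864257812, -274.61285400390625), 60.86457443237305)
0.06 steel circ ((599.039306640625, -276.6771545410156), 27.746068954467773) rect ((598.8717041015625, -276.9388427734375), (54.70114517211914, 54.30548095703125), 17.249258041381836)
0.08 steel circ ((598.5022583007812, -276.5262451171875), 25.97940444946289) rect ((598.3452758789062, -276.7710876464844), (51.21830368041992, 50.84775924682617), 17.24871253967285)
w1 pad px minrect ((258.9000244140625, 160.3000030517578), (77.36795043945312, 79.15680694580078), 63.43495178222656) mm rect ((596.9652709960938, -275.24517822265625), (88.36642456054688, 87.39727783203125), 44.04441452026367) circ ((596.6387939453125, -275.43316650390625), 60.7852783203125)
0.06 steel circ ((599.8359985351562, -277.0748596191406), 28.461265563964844) rect ((600.0415649414062, -277.2321472167969), (55.602294921875, 54.500343322753906), 16.299617767333984)
0.08 steel circ ((604.1842041015625, -275.3056945800781), 26.644269943237305) rect ((604.376708984375, -275.45294189453125), (52.0527229309082, 51.02106857299805), 16.29966926574707)
```

```bash
python3 -c "
import cv2,numpy as np
a=cv2.imread('pics/w2.png');a=cv2.resize(a[0:240,130:400],None,fx=2.2,fy=2.2);b=cv2.imread('pics/w2m.png');
o=np.zeros((600,800,3),np.uint8);o[:a.shape[0]//1*1][:528,:a.shape[1]]=a[:528];b=cv2.resize(b,(530,200));
o[400:600,270:800]=b;cv2.imwrite('pics/v2.png',o)"
```

```text
(no output)
```

View pics/v2.png

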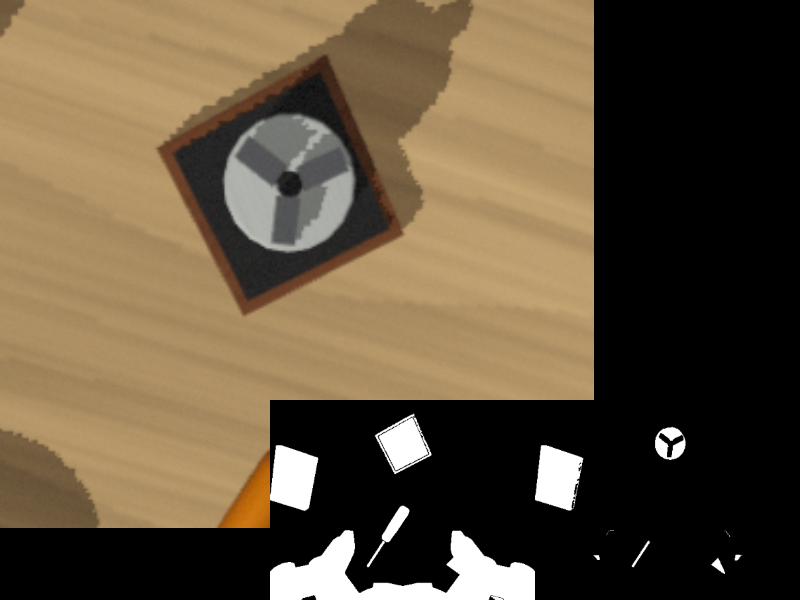

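Segmentation is clean, and the two views agree best at about 57 mm for the chuck's top face and about 18 mm for the pad. Chuck at (599.3,-276.9), square pad centre at (596.7,-275.1) with yaw 44°. Grasping.

```bash
python3 -m pendant '[[[28,2,0],[0,0,0],1],[[28,2,0],[0,0,0],1],[[28,2,0],[0,0,0],1],[[0,0,30],[0,0,0],1],[[0,0,35],[0,0,0],1],[[0,0,35],[0,0,0],1],[[0,0,30],[0,0,0],1],[[0,0,20],[0,0,0],1],[[0,0,15],[0,0,0],1],[[0,0,0],[0,0,0],1],[[0,0,0],[0,0,0],1]]' 50
python3 - <<'E'
from h import *
o=get_obs();print(o['tool_pos'],o['tool_rot'])
from scipy.spatial.transform import Rotation as R
r=R.from_rotvec(o['tool_rot']).as_matrix(); print(r.T@(np.array([.5993,-.2769,.028])-o['tool_pos'])*1000)
E
```

```text
t: 3.0
tool_pos: [0.6005, -0.2754, 0.066]
tool_rot: [-3.105, -0.477, 0.001]
contact_force: [-0.6, 0.3, -0.4]
opening: 0.0854
grip_force: 0.0
[ 0.60047983 -0.27542012  0.0659612 ] [-3.10454025e+00 -4.77085943e-01  1.03241921e-03]
[-1.54857144  1.08396076 37.9613228 ]
```

```bash
python3 -m pendant '[[[-1.5,1,12],[0,0,0],1],[[0,0,12],[0,0,0],1],[[0,0,9],[0,0,0],1],[[0,0,5],[0,0,0],1],[[0,0,0],[0,0,0],0.6],[[0,0,0],[0,0,0],0.5],[[0,0,0],[0,0,0],0.4],[[0,0,0],[0,0,0],0.4],[[0,0,0],[0,0,0],0.4],[[0,0,0],[0,0,0],0.4]]' 50
```

```text
t: 3.83
tool_pos: [0.5996, -0.277, 0.029]
tool_rot: [3.105, 0.477, 0.001]
contact_force: [0.1, 1.0, 0.7]
opening: 0.0546
grip_force: 54.4
```

```bash
python3 -m pendant '[[[0,0,-5],[0,0,0],0.3],[[0,0,-15],[0,0,0],0.3],[[0,0,-25],[0,0,0],0.3],[[0,0,-30],[0,0,0],0.3],[[0,0,-30],[0,0,0],0.3],[[0,0,-30],[0,0,0],0.3],[[0,0,-15],[0,0,0],0.3],[[0,0,0],[0,0,0],0.3]]' 60
python3 - <<'E'
from h import *
from scipy.spatial.transform import Rotation as R
for f in('w1','w2'):
    im=np.load(f'pics/{f}.npy'); m=pickle.load(open(f'pics/{f}.pkl','rb'))
    th,_,_=masks(im); c=blob(th,proj(m,[.452,-.062,.018])); print(cv2.minAreaRect(c),cv2.minAreaRect(plane(m,c,.018)))
o=get_obs(); r=R.from_rotvec(o['tool_rot']).as_matrix(); print(o['tool_pos'],r.T@(np.array([.4525,-.0625,o['tool_pos'][2]])-o['tool_pos'])*1000)
E
```

```text
t: 4.5
tool_pos: [0.6014, -0.2783, 0.1842]
tool_rot: [3.099, 0.476, 0.011]
contact_force: [0.9, 0.1, -5.8]
opening: 0.0545
grip_force: 65.4
((56.63414764404297, 214.70730590820312), (77.66545104980469, 102.3898696899414), 12.094757080078125) ((458.93670654296875, -66.29280853271484), (85.40666961669922, 131.39549255371094), 88.1070785522461)
((42.634342193603516, 149.15289306640625), (84.5720443725586, 115.02620697021484), 10.539183616638184) ((457.6578369140625, -66.25132751464844), (86.92262268066406, 127.78981018066406), 87.99048614501953)
[ 0.60143764 -0.27832901  0.18422159] [ -77.3066758  -250.56583869   -2.24119571]
```

```bash
python3 -m pendant '[[[-5,-18,0],[0,0,0],0.3],[[-10,-33,0],[0,0,0],0.3],[[-10,-33,0],[0,0,0],0.3],[[-10,-33,0],[0,0,0],0.3],[[-10,-33,0],[0,0,0],0.3],[[-10,-33,0],[0,0,0],0.3],[[-10,-33,0],[0,0,0],0.3],[[-8,-22,0],[0,0,0],0.3],[[-3,-10,0],[0,0,0],0.3],[[0,0,0],[0,0,0],0.3],[[0,0,0],[0,0,0],0.3]]' 60
python3 - <<'E'
from h import *
im,m=view('w3'); cv2.imwrite('pics/w3b.png',cv2.resize(im,(640,480))[:,:,::-1]); th,_,_=masks(im); c=blob(th,proj(m,[.455,-.12,.018])); print(get_obs()['tool_pos'],cv2.minAreaRect(plane(m,c,.018)))
E
```

```text
t: 5.42
tool_pos: [0.4516, -0.063, 0.1768]
tool_rot: [-3.105, -0.478, 0.002]
contact_force: [0.1, 0.2, -5.7]
opening: 0.0543
grip_force: 65.8
[ 0.45214847 -0.06349087  0.1773218 ] ((362.6564025878906, -91.39059448242188), (338.2958679199219, 624.2796630859375), 17.509777069091797)
```

View pics/w3b.png

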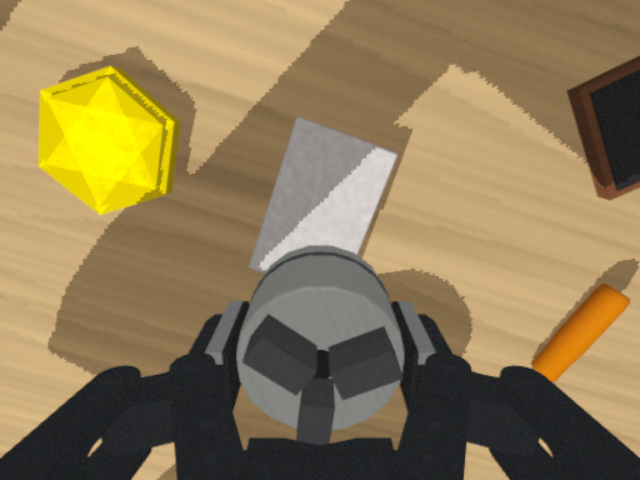

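The chuck hangs upright in the gripper and the white board lies below it. Visible board corners are (297,118), (397,154) and (250,265) in the 640-wide picture.

```bash
python3 - <<'E'
from h import *
m=pickle.load(open('pics/w3.pkl','rb'))
A,B,C=[onz(m,u*.8,v*.8,.018) for u,v in((297,118),(397,154),(250,265))]
print(A,B,C,np.linalg.norm(A-B),np.linalg.norm(A-C),(B+C)/2)
mt=optics.camera_model('top'); t=np.load('pics/top0.npy'); f=t.astype(float); k=((f[...,0]/f[...,2]<1.3)&(f[...,0]>80)).astype(np.uint8)
c=blob(k,(267,233)); print(cv2.minAreaRect(plane(mt,c,.018)))
E
```

```text
[ 0.51804572 -0.02573984  0.018     ] [ 0.5158592  -0.10370663  0.018     ] [ 0.39771075 -0.02178306  0.018     ] 0.07799744556761297 0.12039999957216202 [ 0.45678498 -0.06274485  0.018     ]
((455.1436767578125, -59.8948974609375), (80.22330474853516, 125.44585418701172), 89.47880554199219)
```

```bash
python3 -m pendant '[[[4,0,15],[0,0,0],0.3],[[0,0,30],[0,0,0],0.3],[[0,0,30],[0,0,0],0.3],[[0,0,25],[0,0,0],0.3],[[0,0,15],[0,0,0],0.3],[[0,0,10],[0,0,0],0.3],[[0,0,8],[0,0,0],0.3],[[0,0,4],[0,0,0],0.3],[[0,0,2],[0,0,0],0.3],[[0,0,0],[0,0,0],0.3],[[0,0,0],[0,0,0],0.3]]' 60
```

```text
t: 6.38
tool_pos: [0.4571, -0.0623, 0.0404]
tool_rot: [3.104, 0.477, 0.003]
contact_force: [0.3, 0.3, -6.2]
opening: 0.0542
grip_force: 65.8
```

```bash
python3 -m pendant '[[[0,0,4],[0,0,0],0.3],[[0,0,3],[0,0,0],0.3],[[0,0,2],[0,0,0],0.3],[[0,0,0.5],[0,0,0],0.3],[[0,0,0],[0,0,0],0.3],[[0,0,0],[0,0,0],0.3]]' 60; python3 -m pendant '[[[0,0,0.7],[0,0,0],0.3],[[0,0,0.5],[0,0,0],0.3],[[0,0,0],[0,0,0],0.3],[[0,0,0],[0,0,0],0.3]]' 60
```

```text
t: 6.88
tool_pos: [0.4561, -0.0619, 0.0298]
tool_rot: [-3.105, -0.477, 0.0]
contact_force: [-1.1, 0.0, -6.4]
opening: 0.0544
grip_force: 65.8
t: 7.22
tool_pos: [0.4564, -0.062, 0.029]
tool_rot: [3.105, 0.477, 0.0]
contact_force: [-1.1, 0.6, -2.3]
opening: 0.0544
grip_force: 66.1
```

```bash
python3 -m pendant '[[[0,0,0.6],[0,0,0],0.3],[[0,0,0],[0,0,0],0.3],[[0,0,0],[0,0,0],0.7],[[0,0,0],[0,0,0],0.8],[[0,0,0],[0,0,0],1],[[0,0,0],[0,0,0],1],[[0,0,0],[0,0,0],1],[[0,0,-20],[0,0,0],1],[[0,0,-35],[0,0,0],1],[[0,0,-35],[0,0,0],1],[[0,0,-40],[0,0,0],1],[[0,0,-40],[0,0,0],1]]'
python3 -m pendant '[[[0,-20,-20],[0,0,0],1],[[5,-35,0],[0,0,0],1],[[5,-35,0],[0,0,0],1],[[5,-35,0],[0,0,0],1],[[5,-35,0],[0,0,0],1],[[5,-35,0],[0,0,0],1],[[5,-35,0],[0,0,0],1],[[5,-35,0],[0,0,0],1],[[5,-30,0],[0,0,0],1],[[5,-6,0],[0,0,0],1],[[0,0,0],[0,0,0],1],[[0,0,0],[0,0,0],1]]'
python3 meas.py w4 .45 .254 n; cd pics; python3 -c "
import cv2
cv2.imwrite('w4b.png',cv2.resize(cv2.imread('w4.png'),(800,600)))"
```

```text
t: 8.22
tool_pos: [0.4556, -0.0618, 0.1993]
tool_rot: [-3.105, -0.477, 0.001]
contact_force: [0.7, 0.8, -0.1]
opening: 0.0852
grip_force: 0.0
t: 9.22
tool_pos: [0.4088, 0.2384, 0.2179]
tool_rot: [3.104, 0.478, -0.0]
contact_force: [-0.1, -0.1, -0.4]
opening: 0.0854
grip_force: 0.0
w4 pad px minrect ((251.88523864746094, 122.76229858398438), (101.66128540039062, 90.26600646972656), 50.194427490234375) mm rect ((449.7279968261719, 253.97164916992188), (105.80126190185547, 93.36138916015625), 58.371917724609375) circ ((450.04345703125, 253.79440307617188), 53.65825271606445)
0.06 steel circ ((452.9365234375, 254.3687286376953), 32.03921890258789) rect ((453.0008544921875, 254.58111572265625), (47.2794075012207, 46.84303283691406), 30.599651336669922)
0.08 steel circ ((454.9140625, 254.794677734375), 29.905799865722656) rect ((454.97406005859375, 254.99285888671875), (44.13117218017578, 43.723880767822266), 30.599681854248047)
```

View pics/w4b.png

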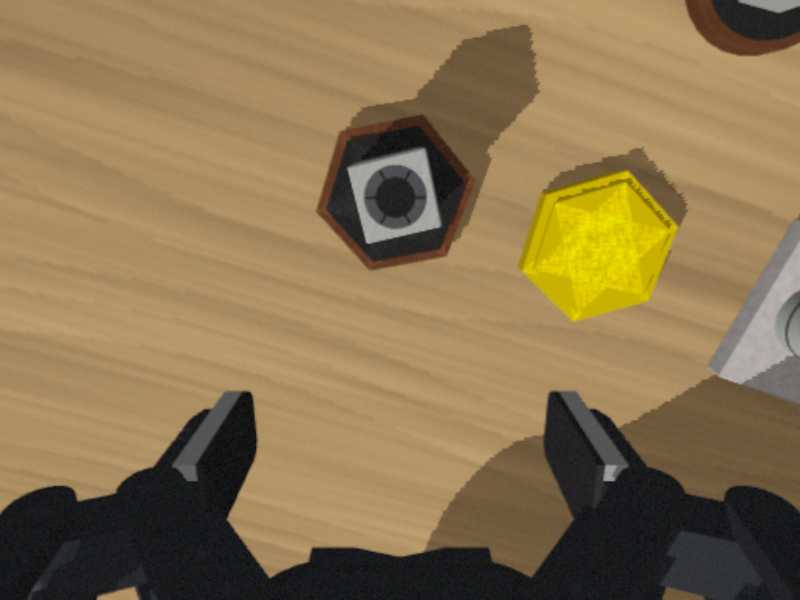

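The square block sits on the hex pad, with its top face at (394,195) and the pad at (395,192). I'll take a second view over it with the tool turned to match, to check the height.

```bash
python3 -m pendant '[[[25,-1,0],[0,0,0],1],[[24,-1,0],[0,0,0],1],[[0,0,0],[0,0,-0.116],1],[[0,0,0],[0,0,-0.116],1],[[0,0,0],[0,0,0],1],[[0,0,0],[0,0,0],1]]'
cat >> h.py <<'E'
from scipy.spatial.transform import Rotation as R
def to(p,yaw=None):
    o=get_obs(); r=R.from_rotvec(o['tool_rot']).as_matrix(); print('pos',o['tool_pos'],'toolx heading',np.degrees(np.arctan2(r[1,0],r[0,0])),'shift',(r.T@(np.array(p)-o['tool_pos'])*1000).round(1))
E
python3 meas.py w5 .45 .254 n; python3 -c "
from h import *
to([.455,.255,.032])"
```

```text
t: 9.77
tool_pos: [0.4553, 0.2539, 0.2179]
tool_rot: [3.031, 0.825, -0.0]
contact_force: [0.7, -0.3, -0.3]
opening: 0.0856
grip_force: 0.0
w5 pad px minrect ((252.1075439453125, 166.59658813476562), (96.19330596923828, 84.38658142089844), 2.12109637260437) mm rect ((450.2522888183594, 254.07794189453125), (93.5850830078125, 106.4272689819336), 88.18607330322266) circ ((450.29644775390625, 254.43235778808594), 53.25028991699219)
0.06 steel circ ((450.22137451171875, 253.0171356201172), 31.968626022338867) rect ((450.42181396484375, 252.6725616455078), (46.420265197753906, 46.86119842529297), 30.443164825439453)
0.08 steel circ ((454.995849609375, 255.62564086914062), 29.840679168701172) rect ((455.18292236328125, 255.3040313720703), (43.330322265625, 43.74189758300781), 30.443208694458008)
pos [0.45511096 0.25417286 0.21801715] toolx heading 30.497612711503578 shift [  0.3  -0.8 186. ]
```

Both views agree at z = 0.080. Descending and gripping across the flats.

```bash
python3 -m pendant '[[[0,-0.8,20],[0,0,0],1],[[0,0,35],[0,0,0],1],[[0,0,35],[0,0,0],1],[[0,0,35],[0,0,0],1],[[0,0,25],[0,0,0],1],[[0,0,15],[0,0,0],1],[[0,0,12],[0,0,0],1],[[0,0,8],[0,0,0],1],[[0,0,0],[0,0,0],1],[[0,0,0],[0,0,0],1]]' 60
python3 -m pendant '[[[0,0,0],[0,0,0],0.6],[[0,0,0],[0,0,0],0.45],[[0,0,0],[0,0,0],0.3],[[0,0,0],[0,0,0],0.3],[[0,0,0],[0,0,0],0.3],[[0,0,0],[0,0,0],0.3]]' 60
```

```text
t: 10.65
tool_pos: [0.455, 0.256, 0.0337]
tool_rot: [-3.029, -0.832, -0.001]
contact_force: [-0.9, -0.1, 1.0]
opening: 0.0856
grip_force: 0.0
t: 11.15
tool_pos: [0.4554, 0.2562, 0.0342]
tool_rot: [3.029, 0.833, 0.003]
contact_force: [0.1, -1.3, 5.4]
opening: 0.0436
grip_force: 63.1
```

```bash
python3 -m pendant '[[[0,0,-5],[0,0,0],0.2],[[0,0,-15],[0,0,0],0.2],[[0,0,-30],[0,0,0],0.2],[[0,0,-35],[0,0,0],0.2],[[0,0,-35],[0,0,0],0.2],[[0,0,-35],[0,0,0],0.2],[[0,0,-5],[0,0,-0.118],0.2],[[0,0,0],[0,0,-0.118],0.2],[[0,0,0],[0,0,0],0.2],[[0,0,0],[0,0,0],0.2]]' 65
python3 -c "
from h import *
to([.5967,-.2751,.19])"
```

```text
t: 11.98
tool_pos: [0.4527, 0.2554, 0.1904]
tool_rot: [-2.911, -1.18, 0.008]
contact_force: [0.6, 0.4, -8.2]
opening: 0.0432
grip_force: 68.4
pos [0.45267535 0.25544424 0.19037773] toolx heading 44.115684251719856 shift [-265.9  481.2    0.5]
```

```bash
python3 -m pendant '[[[-9,17,0],[0,0,0],0.2],[[-18,33,0],[0,0,0],0.2],[[-18,33,0],[0,0,0],0.2],[[-18,33,0],[0,0,0],0.2],[[-18,33,0],[0,0,0],0.2],[[-18,33,0],[0,0,0],0.2],[[-18,33,0],[0,0,0],0.2],[[-18,33,0],[0,0,0],0.2],[[-18,33,0],[0,0,0],0.2],[[-18,33,0],[0,0,0],0.2],[[-18,33,0],[0,0,0],0.2],[[-18,33,0],[0,0,0],0.2]]'
python3 -m pendant '[[[-18,33,0],[0,0,0],0.2],[[-18,33,0],[0,0,0],0.2],[[-18,33,0],[0,0,0],0.2],[[-9,10,0],[0,0,0],0.2],[[0,0,0],[0,0,0],0.2],[[0,0,0],[0,0,0],0.2],[[0,0,0],[0,0,0],0.2]]'
python3 - <<'E'
from h import *
to([.5967,-.2751,.044]); im,m=view('w6')
cv2.imwrite('pics/w6b.png',cv2.resize(im,(640,480))[:,:,::-1])
E
```

```text
t: 12.98
tool_pos: [0.5703, -0.1619, 0.1902]
tool_rot: [-2.909, -1.178, 0.005]
contact_force: [1.0, 0.6, -7.2]
opening: 0.0433
grip_force: 68.6
t: 13.57
tool_pos: [0.6016, -0.2813, 0.1909]
tool_rot: [-2.907, -1.181, 0.003]
contact_force: [-1.0, 1.1, -7.4]
opening: 0.0436
grip_force: 69.7
pos [ 0.60161698 -0.28132971  0.19089345] toolx heading 44.22781545268978 shift [  0.9  -7.3 146.9]
```

View pics/w6b.png

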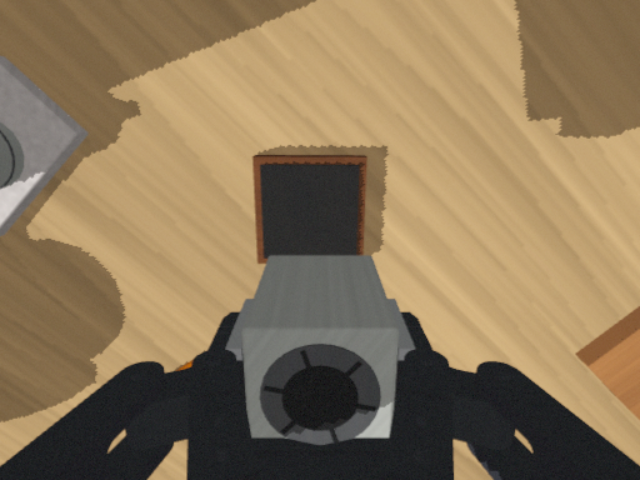

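The square block is aligned with the empty pad at (312,208) in the picture. Fine shift, then down.

```bash
python3 -m pendant '[[[1,-4,15],[0,0,0],0.2],[[0,-3.3,30],[0,0,0],0.2],[[0,0,30],[0,0,0],0.2],[[0,0,30],[0,0,0],0.2],[[0,0,20],[0,0,0],0.2],[[0,0,13],[0,0,0],0.2],[[0,0,7],[0,0,0],0.2],[[0,0,3],[0,0,0],0.2],[[0,0,0],[0,0,0],0.2],[[0,0,0],[0,0,0],0.2]]'
python3 -c "
from h import *
to([.5967,-.2751,.035])"
```

```text
t: 14.45
tool_pos: [0.5994, -0.2772, 0.047]
tool_rot: [2.908, 1.183, 0.003]
contact_force: [-0.1, -0.4, -7.3]
opening: 0.0433
grip_force: 69.5
pos [ 0.59942094 -0.27723538  0.04701601] toolx heading 44.2866202757395 shift [-0.5 -3.5 12. ]
```

```bash
python3 -m pendant '[[[0,-3,4],[0,0,0],0.2],[[0,-0.5,4],[0,0,0],0.2],[[0,0,2],[0,0,0],0.2],[[0,0,0],[0,0,0],0.2],[[0,0,0],[0,0,0],0.2],[[0,0,1],[0,0,0],0.2],[[0,0,0],[0,0,0],0.2],[[0,0,0],[0,0,0],0.2]]'
python3 -c "
from h import *
to([.5967,-.2751,.035])"; python3 -m pendant '[[[0,0,0.7],[0,0,0],0.2],[[0,0,0],[0,0,0],0.2],[[0,0,0],[0,0,0],0.2]]'
```

```text
t: 15.12
tool_pos: [0.596, -0.2744, 0.0343]
tool_rot: [2.909, 1.184, 0.001]
contact_force: [0.5, -0.7, -7.1]
opening: 0.0433
grip_force: 69.7
pos [ 0.5959706  -0.27441951  0.03434614] toolx heading 44.2780694720124 shift [ 0.   1.  -0.7]
t: 15.37
tool_pos: [0.596, -0.2744, 0.0343]
tool_rot: [2.91, 1.184, 0.0]
contact_force: [-3.5, 0.9, 1.1]
opening: 0.0436
grip_force: 70.3
```

Contact made gently. Releasing, rising, then on to the hex block.

```bash
python3 -m pendant '[[[0,0,0],[0,0,0],0.6],[[0,0,0],[0,0,0],0.8],[[0,0,0],[0,0,0],1],[[0,0,0],[0,0,0],1],[[0,0,0],[0,0,0],1],[[0,0,-15],[0,0,0],1],[[0,0,-30],[0,0,0],1],[[0,0,-40],[0,0,0],1],[[0,0,-40],[0,0,0],1],[[0,0,-40],[0,0,0],1],[[0,0,-25],[0,0,0],1]]'
python3 -m pendant '[[[15,-14,0],[0,0,0],1],[[27,-26,0],[0,0,0],1],[[27,-26,0],[0,0,0],1],[[27,-26,0],[0,0,0],1],[[27,-26,0],[0,0,0],1],[[27,-26,0],[0,0,0],1],[[27,-26,0],[0,0,0],1],[[27,-26,0],[0,0,0],1],[[20,-18,0],[0,0,0],1],[[8,-5,0],[0,0,0],1],[[0,0,0],[0,0,0],1],[[0,0,0],[0,0,0],1]]'
python3 meas.py w7 .647 .077 n; cd pics; python3 -c "
import cv2
cv2.imwrite('w7b.png',cv2.resize(cv2.imread('w7.png'),(640,480)))"
```

```text
t: 16.28
tool_pos: [0.5972, -0.275, 0.2305]
tool_rot: [2.904, 1.182, 0.008]
contact_force: [0.2, -0.8, -0.2]
opening: 0.0854
grip_force: 0.0
t: 17.28
tool_pos: [0.6091, 0.0442, 0.2241]
tool_rot: [2.909, 1.184, 0.001]
contact_force: [0.2, 0.2, 0.1]
opening: 0.0853
grip_force: 0.0
w7 pad px minrect ((261.0, 115.0), (80.0, 78.0), 90.0) mm rect ((650.6913452148438, 75.32070922851562), (83.05961608886719, 83.52571868896484), 44.30450439453125) circ ((650.7594604492188, 75.47026062011719), 42.286842346191406)
0.06 steel circ ((645.2589111328125, 77.2752685546875), 28.491413116455078) rect ((645.1609497070312, 77.05816650390625), (56.57453536987305, 50.19611740112305), 34.324790954589844)
0.08 steel circ ((646.5044555664062, 78.58609771728516), 26.633106231689453) rect ((646.4127807617188, 78.38311767578125), (52.88446807861328, 46.92211151123047), 34.32484817504883)
```

View pics/w7b.png

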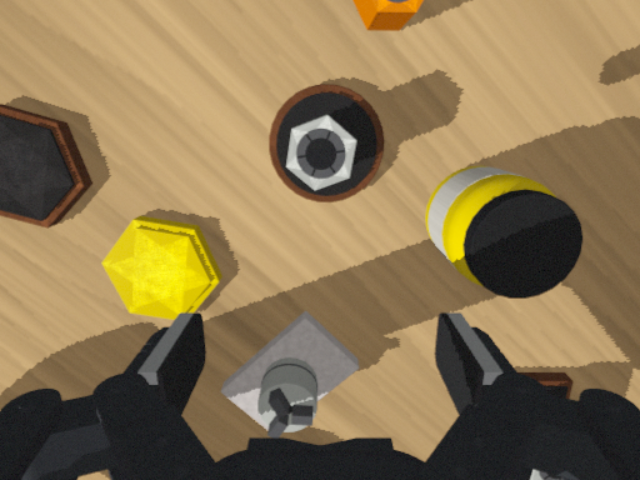

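The hex block (320,152) is off-centre on the round pad (327,142), and the tub is nearby at (505,232). I'll turn to its flats, take a second view, and check the tub clearance.

```bash
python3 -m pendant '[[[20,0,0],[0,0,0.0875],1],[[22,0,0],[0,0,0.0875],1],[[0,0,0],[0,0,0],1],[[0,0,0],[0,0,0],1]]'
python3 meas.py w8 .647 .077 n; python3 -c "
from h import *
to([.6465,.0785,.033]); print(get_obs()['q'])
mt=optics.camera_model('top'); print('tub',onz(mt,421*.64,221*.64,.105))
for f in('w7','w8'):
  im=np.load(f'pics/{f}.npy'); m=pickle.load(open(f'pics/{f}.pkl','rb')); th,_,_=masks(im)
  c=blob(th,proj(m,[.65,.0755,.018])); P=plane(m,c,.018); print(f,cv2.fitEllipse(P))
"
```

```text
t: 17.67
tool_pos: [0.6406, 0.071, 0.2232]
tool_rot: [3.002, 0.925, -0.001]
contact_force: [-0.6, 0.6, 0.5]
opening: 0.0853
grip_force: 0.0
w8 pad px minrect ((254.39691162109375, 150.26803588867188), (82.44610595703125, 83.56298828125), 66.03751373291016) mm rect ((651.38818359375, 79.14157104492188), (90.95854949951172, 91.8203125), 59.25963592529297) circ ((650.59033203125, 76.61308288574219), 49.14948654174805)
0.06 steel circ ((645.136962890625, 77.45429992675781), 31.00957679748535) rect ((644.849609375, 77.87449645996094), (61.98310470581055, 50.01727294921875), 35.37078094482422)
0.08 steel circ ((649.0313720703125, 79.8201904296875), 28.980392456054688) rect ((648.7627563476562, 80.21295166015625), (57.92703628540039, 46.74428939819336), 35.37076950073242)
pos [0.64020541 0.07088262 0.22311537] toolx heading 34.223947084519565 shift [  9.7  -2.8 190.1]
[-4.92968561e-03  1.02626149e-01  1.57391870e+00 -5.83701935e-04
  1.46585828e+00  9.68607447e-01]
tub [ 0.69714497 -0.06506347  0.105     ]
w7 ((650.7596435546875, 75.40835571289062), (83.26898956298828, 83.47872924804688), 93.93490600585938)
w8 ((650.3838500976562, 77.27157592773438), (85.6783676147461, 91.10218048095703), 108.67546844482422)
```

Heights agree (0.08) once the visible side face is corrected for: hex block at (646.6,78.6), round pad at (650.7,75.5). The tub is 10 cm clear. Grasping.

```bash
python3 -m pendant '[[[6,-2,20],[0,0,0],1],[[4,-1,35],[0,0,0],1],[[0,0,35],[0,0,0],1],[[0,0,35],[0,0,0],1],[[0,0,25],[0,0,0],1],[[0,0,15],[0,0,0],1],[[0,0,12],[0,0,0],1],[[0,0,8],[0,0,0],1],[[0,0,3],[0,0,0],1],[[0,0,0],[0,0,0],1],[[0,0,0],[0,0,0],1]]' 60
python3 -c "
from h import *
to([.6466,.0786,.034])"
```

```text
t: 18.63
tool_pos: [0.6481, 0.0805, 0.037]
tool_rot: [3.002, 0.925, 0.004]
contact_force: [-0.7, -0.0, 0.4]
opening: 0.0854
grip_force: 0.0
pos [0.64807241 0.08051606 0.03704952] toolx heading 34.25502009860684 shift [-2.3  0.8  3. ]
```

```bash
python3 -m pendant '[[[-2,0.8,3],[0,0,0],1],[[0,0,0],[0,0,0],0.6],[[0,0,0],[0,0,0],0.45],[[0,0,0],[0,0,0],0.3],[[0,0,0],[0,0,0],0.3],[[0,0,0],[0,0,0],0.3],[[0,0,0],[0,0,0],0.3]]' 60
python3 -m pendant '[[[0,0,-5],[0,0,0],0.2],[[0,0,-15],[0,0,0],0.2],[[0,0,-30],[0,0,0],0.2],[[0,0,-35],[0,0,0],0.2],[[0,0,-35],[0,0,0],0.2],[[0,0,-35],[0,0,0],0.2],[[0,0,-5],[0,0,-0.104],0.2],[[0,0,0],[0,0,-0.104],0.2],[[0,0,0],[0,0,-0.104],0.2],[[0,0,0],[0,0,-0.104],0.2],[[0,0,0],[0,0,0],0.2],[[0,0,0],[0,0,0],0.2]]' 65
python3 -c "
from h import *
to([.45,.254,.19])"
```

```text
t: 19.22
tool_pos: [0.646, 0.079, 0.0329]
tool_rot: [-3.002, -0.925, -0.001]
contact_force: [-0.5, 0.8, 1.6]
opening: 0.0453
grip_force: 63.2
t: 20.22
tool_pos: [0.645, 0.0787, 0.1919]
tool_rot: [-2.748, -1.521, 0.002]
contact_force: [0.4, -0.2, -5.4]
opening: 0.0454
grip_force: 67.8
pos [0.64503425 0.07866477 0.19194908] toolx heading 57.92989204970005 shift [  45.  -258.4    2.2]
```

```bash
python3 -m pendant '[[[3,-17,0],[0,0,0],0.2],[[6,-33,0],[0,0,0],0.2],[[6,-33,0],[0,0,0],0.2],[[6,-33,0],[0,0,0],0.2],[[6,-33,0],[0,0,0],0.2],[[6,-33,0],[0,0,0],0.2],[[6,-33,0],[0,0,0],0.2],[[4,-28,0],[0,0,0],0.2],[[2,-12,0],[0,0,0],0.2],[[0,0,0],[0,0,0],0.2],[[0,0,0],[0,0,0],0.2],[[0,0,0],[0,0,0],0.2]]'
python3 - <<'E'
from h import *
to([.45,.254,.044]); im,m=view('w9')
cv2.imwrite('pics/w9b.png',cv2.resize(im,(640,480))[:,:,::-1])
E
```

```text
t: 21.22
tool_pos: [0.4536, 0.2513, 0.1925]
tool_rot: [2.747, 1.523, 0.001]
contact_force: [-0.7, -0.4, -5.5]
opening: 0.0454
grip_force: 68.6
pos [0.4536153  0.25125134 0.19248455] toolx heading 58.00630499663953 shift [  0.4  -4.7 148.5]
```

View pics/w9b.png

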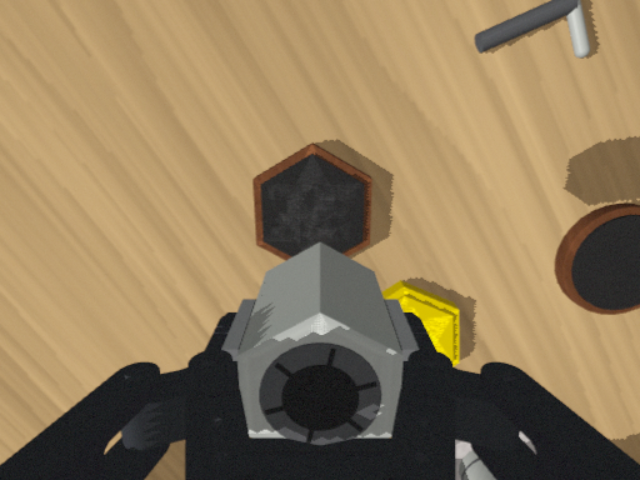

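Aligned with the dark hex pad at (313,200). Lowering, with a 4.7 mm correction to the left.

```bash
python3 -m pendant '[[[0.4,-3,15],[0,0,0],0.2],[[0,-1.7,30],[0,0,0],0.2],[[0,0,30],[0,0,0],0.2],[[0,0,30],[0,0,0],0.2],[[0,0,20],[0,0,0],0.2],[[0,0,13],[0,0,0],0.2],[[0,0,7],[0,0,0],0.2],[[0,0,3],[0,0,0],0.2],[[0,0,0],[0,0,0],0.2],[[0,0,0],[0,0,0],0.2]]'
python3 -c "
from h import *
to([.45,.254,.034])"
```

```text
t: 22.1
tool_pos: [0.4505, 0.2547, 0.0455]
tool_rot: [2.747, 1.524, 0.003]
contact_force: [0.5, -0.8, -5.2]
opening: 0.0452
grip_force: 68.5
pos [0.45046471 0.25470679 0.04551604] toolx heading 58.04459627599011 shift [-0.9 -0.  11.5]
```

```bash
python3 -m pendant '[[[-0.9,0,4],[0,0,0],0.2],[[0,0,4],[0,0,0],0.2],[[0,0,3],[0,0,0],0.2],[[0,0,0.5],[0,0,0],0.2],[[0,0,0],[0,0,0],0.2],[[0,0,0],[0,0,0],0.2]]'
python3 -m pendant '[[[0,0,0.7],[0,0,0],0.2],[[0,0,0],[0,0,0],0.2],[[0,0,0],[0,0,0],0.2]]';  python3 -m pendant '[[[0,0,0.5],[0,0,0],0.2],[[0,0,0],[0,0,0],0.2],[[0,0,0],[0,0,0],0.2]]'
```

```text
t: 22.6
tool_pos: [0.4488, 0.2539, 0.0329]
tool_rot: [2.746, 1.525, 0.0]
contact_force: [0.5, 0.0, -4.9]
opening: 0.0453
grip_force: 68.8
t: 22.85
tool_pos: [0.4488, 0.2539, 0.0329]
tool_rot: [-2.746, -1.525, 0.0]
contact_force: [-3.7, -1.2, 3.4]
opening: 0.0456
grip_force: 69.3
t: 23.1
tool_pos: [0.4488, 0.2539, 0.0329]
tool_rot: [-2.746, -1.525, 0.001]
contact_force: [-6.3, -2.6, 7.1]
opening: 0.0452
grip_force: 70.1
```

```bash
python3 -m pendant '[[[0,0,0],[0,0,0],0.6],[[0,0,0],[0,0,0],0.8],[[0,0,0],[0,0,0],1],[[0,0,0],[0,0,0],1],[[0,0,0],[0,0,0],1],[[0,0,-15],[0,0,0],1],[[0,0,-30],[0,0,0],1],[[0,0,-40],[0,0,0],1],[[0,0,-40],[0,0,0],1],[[0,0,-40],[0,0,0],1],[[-30,0,-25],[0,0,0],1],[[-30,0,0],[0,0,0],1]]'
python3 -m pendant '[[[0,0,0],[0,0,0],1],[[0,0,0],[0,0,0],1]]'
python3 meas.py w10 .45 .254 n
python3 -m pendant '[[[-13,11,0],[0,0,0.1],1],[[-25,21,0],[0,0,0.1],1],[[-25,21,0],[0,0,0.1],1],[[-25,21,0],[0,0,0.1],1],[[-25,21,0],[0,0,0.1],1],[[-25,21,0],[0,0,0.1],1],[[-25,21,0],[0,0,0.1],1],[[0,21,0],[0,0,0],1],[[0,12,0],[0,0,0],1],[[0,0,0],[0,0,0],1],[[0,0,0],[0,0,0],1]]'
python3 -c "
from h import *
to([.4165,-.075,.22])"
```

```text
t: 24.1
tool_pos: [0.4203, 0.2039, 0.2296]
tool_rot: [2.742, 1.527, 0.02]
contact_force: [0.3, -0.0, 0.5]
opening: 0.0855
grip_force: 0.0
t: 24.27
tool_pos: [0.417, 0.2024, 0.2221]
tool_rot: [2.747, 1.523, 0.003]
contact_force: [0.3, 0.8, -0.9]
opening: 0.0853
grip_force: 0.0
w10 pad px minrect ((255.43020629882812, 105.81085205078125), (92.11344146728516, 101.85701751708984), 57.65255355834961) mm rect ((449.62213134765625, 254.46505737304688), (106.46249389648438, 93.04304504394531), 58.03830337524414) circ ((449.87152099609375, 254.14207458496094), 53.373435974121094)
0.06 steel circ ((449.21905517578125, 252.5765380859375), 28.07928466796875) rect ((449.14923095703125, 252.7716064453125), (55.75010681152344, 49.72675323486328), 58.63358688354492)
0.08 steel circ ((449.7760925292969, 253.5144500732422), 26.236783981323242) rect ((449.7107238769531, 253.6967010498047), (52.09199523925781, 46.4638671875), 58.63352584838867)
t: 25.23
tool_pos: [0.3899, -0.0341, 0.2209]
tool_rot: [-3.102, -0.489, 0.003]
contact_force: [-0.2, -0.1, 0.3]
opening: 0.0851
grip_force: 0.0
pos [ 0.38986128 -0.03410619  0.22086519] toolx heading 17.93247751925762 shift [12.8 47.1  0.8]
```

The hex block is within 1 mm of its pad centre, with matching yaw. Now the chuck.

```bash
python3 -m pendant '[[[5,20,0],[0,0,0],1],[[8,20,0],[0,0,0],1],[[0,7,0],[0,0,0],1],[[0,0,0],[0,0,0],1],[[0,0,0],[0,0,0],1]]'
cat > chk.py <<'E'
import sys
from h import *
f=sys.argv[1]; im,m=view(f); f_=im.astype(float)
# steel body against the white board: take dark/grey edges in a crop
u,v=map(int,proj(m,[.4565,-.0615,.06])); print(u,v); c=im[max(v-60,0):v+60,u-60:u+60]
cv2.imwrite(f'pics/{f}c.png',cv2.resize(c,None,fx=5,fy=5,interpolation=cv2.INTER_CUBIC)[:,:,::-1])
print(c.shape); to([.4565,-.0617,.029])
E
python3 chk.py w11
```

```text
t: 25.65
tool_pos: [0.4164, -0.074, 0.2211]
tool_rot: [-3.101, -0.492, 0.002]
contact_force: [0.2, 0.3, 0.5]
opening: 0.0856
grip_force: 0.0
255 130
(120, 120, 3)
pos [ 0.41626634 -0.07387369  0.22120942] toolx heading 18.03877322548178 shift [ 42.2   1.1 192.2]
```

View pics/w11c.png

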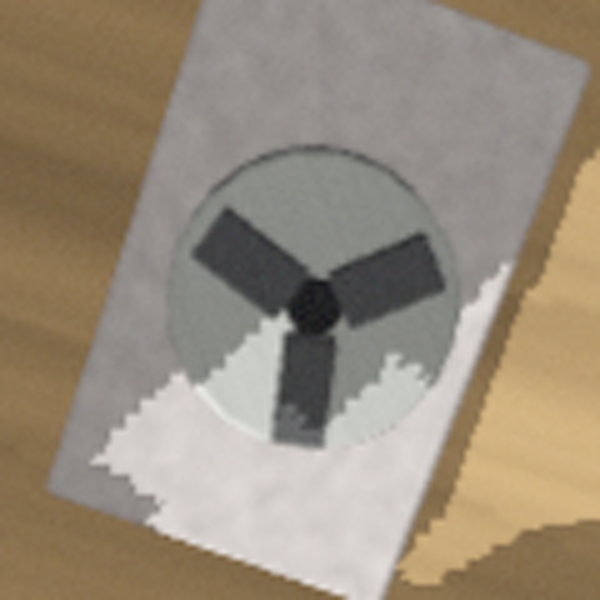

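The chuck stands upright on the white board, its circle centred at about (312,299) in the crop, roughly 1–2 mm to the tool's right of expected. Grasping.

```bash
python3 -c "
from h import *
m=pickle.load(open('pics/w11.pkl','rb')); print(onz(m,257.2,129.6,.06))"
python3 -m pendant '[[[20,2,0],[0,0,0],1],[[22,0,15],[0,0,0],1],[[0,0,35],[0,0,0],1],[[0,0,35],[0,0,0],1],[[0,0,35],[0,0,0],1],[[0,0,25],[0,0,0],1],[[0,0,15],[0,0,0],1],[[0,0,12],[0,0,0],1],[[0,0,8],[0,0,0],1],[[0,0,0],[0,0,0],1],[[0,0,0],[0,0,0],1]]' 60
python3 -c "
from h import *
to([.457,-.063,.030])"
```

```text
[ 0.45781644 -0.06261149  0.06      ]
t: 26.62
tool_pos: [0.4571, -0.0633, 0.0418]
tool_rot: [-3.103, -0.492, 0.0]
contact_force: [-0.2, 0.1, 0.2]
opening: 0.0857
grip_force: 0.0
pos [ 0.45708444 -0.06333524  0.04184521] toolx heading 18.01762399950458 shift [ 0.  -0.3 11.8]
```

```bash
python3 -m pendant '[[[0.5,0,6],[0,0,0],1],[[0,0,4],[0,0,0],1],[[0,0,2],[0,0,0],1],[[0,0,0],[0,0,0],0.7],[[0,0,0],[0,0,0],0.6],[[0,0,0],[0,0,0],0.5],[[0,0,0],[0,0,0],0.4],[[0,0,0],[0,0,0],0.4],[[0,0,0],[0,0,0],0.4],[[0,0,0],[0,0,0],0.4]]' 60
python3 -m pendant '[[[0,0,-5],[0,0,0],0.3],[[0,0,-15],[0,0,0],0.3],[[0,0,-30],[0,0,0],0.3],[[0,0,-35],[0,0,0],0.3],[[0,0,-35],[0,0,0],0.3],[[0,0,-35],[0,0,0],0.3],[[0,0,0],[0,0,0],0.3],[[0,0,0],[0,0,0],0.3]]' 65
python3 -c "
from h import *
to([.6507,.0755,.185])"
```

```text
t: 27.45
tool_pos: [0.458, -0.0635, 0.0304]
tool_rot: [-3.102, -0.49, -0.001]
contact_force: [-2.0, 2.4, 4.5]
opening: 0.0539
grip_force: 64.7
t: 28.12
tool_pos: [0.4583, -0.0641, 0.1858]
tool_rot: [3.101, 0.49, 0.005]
contact_force: [-0.5, -0.7, -7.2]
opening: 0.0542
grip_force: 71.0
pos [ 0.45832532 -0.06410971  0.1857964 ] toolx heading 17.971758760356522 shift [226.1 -73.4   1.2]
```

```bash
python3 -m pendant '[[[16,-5,0],[0,0,0],0.3],[[33,-11,0],[0,0,0],0.3],[[33,-11,0],[0,0,0],0.3],[[33,-11,0],[0,0,0],0.3],[[33,-11,0],[0,0,0],0.3],[[33,-11,0],[0,0,0],0.3],[[28,-8,0],[0,0,0],0.3],[[14,-5,0],[0,0,0],0.3],[[0,0,0],[0,0,0],0.3],[[0,0,0],[0,0,0],0.3],[[0,0,0],[0,0,0],0.3]]'
python3 - <<'E'
from h import *
to([.6507,.0755,.042]); im,m=view('w12')
cv2.imwrite('pics/w12b.png',cv2.resize(im,(640,480))[:,:,::-1])
th,_,ru=masks(im); print(proj(m,[.6507,.0755,.018]))
E
```

```text
t: 29.03
tool_pos: [0.645, 0.0742, 0.1808]
tool_rot: [-3.103, -0.491, 0.01]
contact_force: [0.3, 1.1, -6.1]
opening: 0.054
grip_force: 71.0
pos [0.64500058 0.07420089 0.18079709] toolx heading 17.97001827492386 shift [  6.7   0.7 138.8]
(np.float64(255.58412560577048), np.float64(166.97237258010003))
```

View pics/w12b.png

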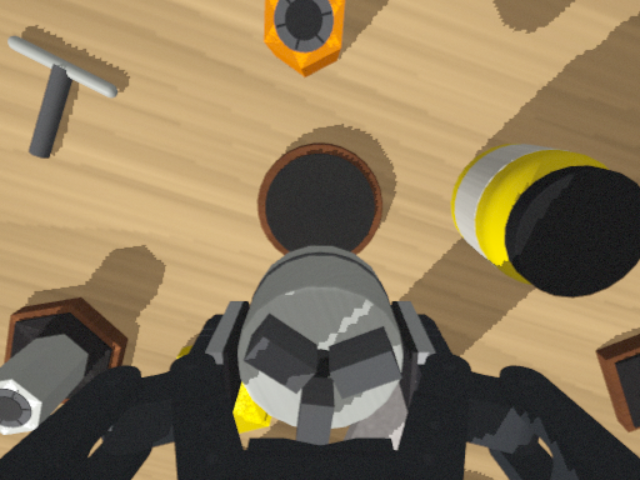

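The round pad, centred near (320,207), matches the prediction. Lowering.

```bash
python3 -m pendant '[[[4,0.7,15],[0,0,0],0.3],[[2.7,0,30],[0,0,0],0.3],[[0,0,30],[0,0,0],0.3],[[0,0,25],[0,0,0],0.3],[[0,0,17],[0,0,0],0.3],[[0,0,12],[0,0,0],0.3],[[0,0,7],[0,0,0],0.3],[[0,0,3],[0,0,0],0.3],[[0,0,0],[0,0,0],0.3],[[0,0,0],[0,0,0],0.3]]'
python3 -c "
from h import *
to([.6507,.0755,.031])"
```

```text
t: 29.92
tool_pos: [0.6549, 0.0759, 0.0471]
tool_rot: [3.103, 0.491, 0.004]
contact_force: [-0.2, -0.5, -6.2]
opening: 0.054
grip_force: 71.0
pos [0.6549105  0.07592382 0.04710257] toolx heading 17.971560380913463 shift [-4.2 -0.9 16.1]
```

```bash
python3 -m pendant '[[[-4,-0.9,4],[0,0,0],0.3],[[0,0,5],[0,0,0],0.3],[[0,0,4],[0,0,0],0.3],[[0,0,2],[0,0,0],0.3],[[0,0,0],[0,0,0],0.3],[[0,0,0],[0,0,0],0.3]]'
python3 -c "
from h import *
to([.6507,.0755,.0304])"
python3 -m pendant '[[[0,0,0.5],[0,0,0],0.3],[[0,0,0],[0,0,0],0.3],[[0,0,0],[0,0,0],0.3]]'
```

```text
t: 30.42
tool_pos: [0.6498, 0.0756, 0.0305]
tool_rot: [3.103, 0.491, 0.0]
contact_force: [-0.7, 0.0, -5.9]
opening: 0.0545
grip_force: 71.0
pos [0.64979442 0.07564    0.03053111] toolx heading 17.980026639987095 shift [0.8 0.4 0.1]
t: 30.67
tool_pos: [0.6499, 0.0756, 0.0305]
tool_rot: [-3.103, -0.491, -0.0]
contact_force: [-2.1, -1.0, -2.0]
opening: 0.0544
grip_force: 71.4
```

```bash
python3 -m pendant '[[[0,0,0.4],[0,0,0],0.3],[[0,0,0],[0,0,0],0.3],[[0,0,0],[0,0,0],0.6],[[0,0,0],[0,0,0],0.8],[[0,0,0],[0,0,0],1],[[0,0,0],[0,0,0],1],[[0,0,0],[0,0,0],1],[[0,0,-15],[0,0,0],1],[[0,0,-30],[0,0,0],1],[[0,0,-40],[0,0,0],1],[[0,0,-40],[0,0,0],1],[[0,0,-40],[0,0,0],1]]'
python3 -m pendant '[[[-35,0,-10],[0,0,0],1],[[-35,0,0],[0,0,0],1],[[0,0,0],[0,0,0],1],[[0,0,0],[0,0,0],1]]'
python3 meas.py w13 .65 .0755 n
python3 -m pendant '[[[-20,20,0],[0,0,0],1],[[-20,34,0],[0,0,0],1],[[-20,34,0],[0,0,0],1],[[-20,34,0],[0,0,0],1],[[-10,34,0],[0,0,0],1],[[0,34,0],[0,0,0],1],[[0,34,0],[0,0,0],1],[[0,34,0],[0,0,0],1],[[0,34,0],[0,0,0],1],[[0,34,0],[0,0,0],1],[[0,0,0],[0,0,0],1],[[0,0,0],[0,0,0],1]]'
python3 meas.py w14 .5967 -.275 n
python3 -c "
from h import *
im,_=snap('side','sf'); im2=np.load('pics/w13.npy'); im3=np.load('pics/w14.npy')
a=cv2.resize(im,(800,600))[130:,200:560]; b=cv2.resize(im2,(440,235)); c=cv2.resize(im3,(440,235))
cv2.imwrite('pics/fin.png',np.hstack([a,np.vstack([b,c])])[:,:,::-1])"
```

```text
t: 31.67
tool_pos: [0.6496, 0.0756, 0.1977]
tool_rot: [3.103, 0.491, 0.002]
contact_force: [1.2, -0.1, 0.5]
opening: 0.0854
grip_force: 0.0
t: 32.0
tool_pos: [0.582, 0.0537, 0.2058]
tool_rot: [3.103, 0.49, 0.002]
contact_force: [0.1, 0.2, -0.3]
opening: 0.0854
grip_force: 0.0
w13 pad px minrect ((255.26922607421875, 94.84614562988281), (97.34988403320312, 99.29132843017578), 33.690067291259766) mm rect ((650.809326171875, 75.50901794433594), (95.28488159179688, 95.2957534790039), 70.70081329345703) circ ((650.9000244140625, 75.5505599975586), 48.35209655761719)
0.06 steel circ ((649.5235595703125, 74.68971252441406), 27.798545837402344) rect ((649.6721801757812, 74.80866241455078), (54.1546630859375, 54.849266052246094), 17.931859970092773)
0.08 steel circ ((649.9277954101562, 74.82218170166016), 25.871292114257812) rect ((650.066162109375, 74.9328384399414), (50.40010452270508, 51.04655838012695), 17.931970596313477)
t: 33.05
tool_pos: [0.5992, -0.2856, 0.2045]
tool_rot: [-3.103, -0.488, -0.0]
contact_force: [-0.1, 0.2, 0.2]
opening: 0.0851
grip_force: 0.0
w14 pad px minrect ((244.300048828125, 165.60000610351562), (83.62893676757812, 84.07614135742188), 63.43495178222656) mm rect ((597.4176635742188, -274.5334167480469), (88.04644775390625, 87.30400085449219), 44.03439712524414) circ ((597.2598876953125, -274.6287841796875), 60.625144958496094)
0.06 steel circ ((590.8328857421875, -276.85205078125), 32.72665786743164) rect ((590.6597290039062, -276.16497802734375), (48.2646598815918, 47.89201354980469), 44.190120697021484)
0.08 steel circ ((596.5421142578125, -275.8830871582031), 30.44660186767578) rect ((596.381103515625, -275.24395751953125), (44.90208053588867, 44.555267333984375), 44.18994140625)
```

View pics/fin.png

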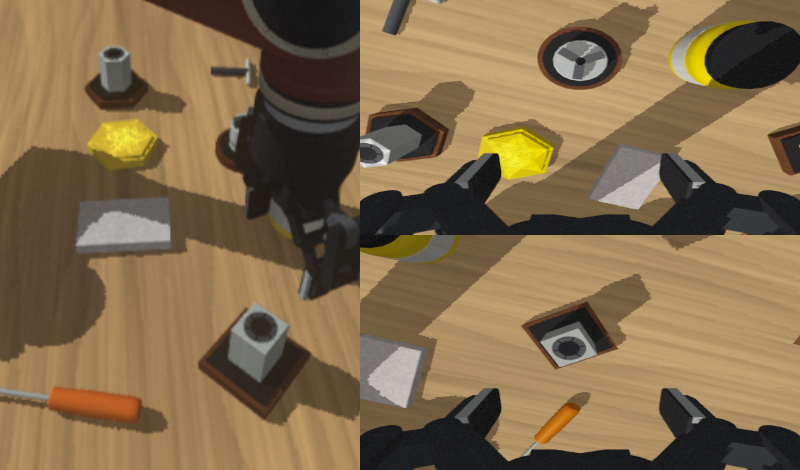

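The final pictures show all three holders upright on their own pads, 1–1.5 mm from centre, with the bystanders apparently untouched and the gripper open and clear. Handing in.

```bash
python3 -c "
from h import *
print(ctrl.finish_job())"
```

```text
the job is handed in; nothing more can be done
None
```

The chuck, square block and hex block each stand upright on their own pad, about 1.5 mm or less from its centre by the wrist camera, and the job was handed in at about 33 s; the hand-in gave no verdict.

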